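# Line up the hinge leaves for a new pin

### The job

This hinge is being re-pinned: put the bent old hinge pin into the open drawer of the small green cabinet and push the drawer fully shut, so that it is not used again. Then lift the loose brass hinge leaf out of its blue rest and, keeping it upright, lower its knuckle between the two knuckles of the leaf fixed on the grey V-block until it sits fully home in the groove and the three holes line up. Finish while still holding the leaf there, gripped and upright, ready for the new pin to be pushed in; leave the marker pen, the red cap and the spanner where they are.

Things in the scene. Friction and masses are not known exactly. Their poses are not given: they have to be found in the camera images.
- leaf: loose brass hinge leaf, 0.2 kg, standing knuckle down in the rest. Origin: middle of its hole; y along the hole, z up the plate, x through it; same when turned half round. Plate 8 mm thick (x), 78 wide (y), from 13 to 75 mm above the origin, joined by a neck to the knuckle: barrel 18 mm in diameter, 30 mm long (y -15 to 15), hole 10 mm. Pinch the plate's faces near the middle of the top edge
- rest: blue plastic rest, fixed, 60 x 104 mm, 50 mm high; origin under its centre on the table, y along the standing leaf. Two end posts (y 27 to 52 mm either side) have 10 mm slots, open at the top, 20 mm deep, for the leaf's side edges; the leaf lifts straight out. It starts with its origin 17 mm and its top edge 92 mm above the table
- v_block: grey V-block, fixed, 45 mm high; origin on the table under the hinge axis, y along that axis. x -37.5 to 77.5 mm, y -55 to 55; a 90 degree V groove, 20 mm wide, runs along y at x = 0. The fixed brass leaf lies on top at +x (to 52 mm high); its two knuckles (18 mm in diameter, y 17.5 to 39.5 mm either side, gap 35 mm) lie in the groove, tops 56.5 mm above the table
- fixed_bore (a point): point on the fixed holes' axis midway between the two fixed knuckles, 47.5 mm above the table; y along the holes. The groove carries an 18 mm barrel with its centre exactly at this height, so the loose leaf is home when its origin is here, its y along this y (either way round) and its z up
- old_pin: the old hinge pin, dark steel rod 9 mm thick, bent at its middle, with a short side arm at one end; 40 g, 75 mm long (x), 28 mm wide (y), lying flat. Origin: under the middle of the rod, on its underside; x along the rod, so it is pinched along y at the origin
- cabinet_drawer0 (a joint): how far the cabinet's drawer is open, in m: 0 shut, starts 0.095 to 0.11; it slides with about 1 N of friction and stays where it is left
- cabinet: small green cabinet with one drawer, fixed to the table, 180 (x) x 170 (y) x 85 mm high; origin under its centre on the table; the drawer opens towards the cabinet's -x. Its shut front is at x = -90 mm
- cabinet_drawer0_handle (a point): middle of the steel bar handle, 47 mm above the table, 35 mm out from the drawer's front; the bar runs along the cabinet's y, 85 mm long, 11 mm thick; moves with the drawer. The drawer's front reaches 74 mm above the table
- drawer_floor (a point): centre of the drawer's inner floor, 22 mm above the table, axes as the cabinet's; the inside is 135 mm (x) by 128 mm (y), side walls rise to 63 mm above the table; moves with the drawer. Only the part in front of the cabinet (x of the cabinet below -75 mm) is open above
- marker_pen: bystander: white and blue marker pen, 128 mm long, lying on the table; origin under its centre
- red_cap: bystander: red screw cap, 44 mm across, 16 mm high, open side up; origin under its centre
- spanner: bystander: small steel spanner, 164 mm long, lying flat; origin under its centre

How it is judged:
By the outcome, as a careful person would: the job done as asked, in the order asked, and still so for the second after the job is handed in, while the arm keeps its last pose, push and grip.
It also fails if it takes over 61 s, if anything falls off the work surface, if the arm or the gripper's body presses on something with over 40 N, if the wrist force passes 120 N, or if a joint passes its speed limit or range.

### The arm

A 6-joint arm with a two-finger parallel gripper is mounted at the origin on a cart in front of the work surface, level with it; the furniture and walls round the work are solid. World frame = base frame: x ahead of the robot, y to its left, z up, the work surface at z = 0. Lengths are in m, angles in rad, forces in N, time in s.
With the tool pointing down it reaches from about 0.35 to 0.875 m from the base axis. Payload 15.5 kg.
Tool frame: the origin (TCP) lies on the centre line of the jaws, within the pads' length; the fingertips stand 8 mm ahead of it and the grasp point (between the pads) lies 11 mm behind it; z points along the fingers, y is the line along which they close (so a half turn about z gives the same grasp; the last joint's range is limited). The gripper opens to 85 mm and grips with 20 to 120 N. Pads are 22 mm wide; open, the fingers measure 114 mm over their backs; the gripper's body (76 mm by 85 mm) begins 54 mm behind the grasp point. The pads swing forward as they close: fully open they stand 13 mm farther back than shut.
Start: joints at [-1.361, 0.494, 1.345, -0, 1.302, -0.096], TCP at [0.188, -0.596, 0.239] pointing down, gripper open.
Joint ranges: [-2.91, 2.91], [-0.82, 2.16], [0.22, 2.67], [-1.22, 4.37], [0.12, 2.79], [-3.08, 3.08]. Speed limits (rad/s): [1.89, 1.89, 2.57, 3.01, 3.01, 3.01].

### API

Orientations are given as [roll, pitch, yaw] about the fixed x, y, z axes, in that order (R = Rz(yaw) Ry(pitch) Rx(roll)).
In Python, from plant import observe, grab_frame, get_calibration, hand_in, recognise, outline_of gives the robot as it stands.
- The arm moves only by the shell command python3 -m inch 'ROWS'. ROWS is a JSON object of lists of equal length, an entry for each row: "delta_pos": the shift along the tool's x, y, z in cm, a list of three; "twist": the turn about the tool's z in rad; "jaw": the opening, from 0 (shut) to 1 (fully open). A call has 1 to 10 rows; each row is the pose to reach, as a shift and turn from the pose commanded when the call began, along the tool's axes at that moment; what a row does not reach only later rows make up. A row lasts 1/12 s, in which the tool goes at most 41.7 mm and 7.16 degrees, less where a joint would pass 70% of its speed; a pose out of reach is approached as far as the arm can. A call with a gripper value outside its range is refused whole. The fingers move at their own pace and stop on an object; the grip force is fixed at half the most. Time passes only in rows, so rows that repeat a pose let the fingers close. It gives the time, the measured TCP pose, the force, the opening and the grip force at its end, in the units of the state.
- observe(): the state, without advancing time (a new reading comes with each control period).
- grab_frame(name): name is "scene" or "top"; returns the picture (420x560x3 uint8, red, green, blue); there is no depth.
- get_calibration(name): a dict with "K" (3x3 intrinsics, pixels), "xyz" and "attitude" of the camera in the world. Camera axes: x right, y up, looking along -z (the intrinsics and any distortion apply to the point x, -y, -z); pixel columns grow to the right and rows downward; lengths in m; the calibration is good to about 2 mm. A picture is of the moment at which its call begins. get_calibration takes no time and is no camera call.
- hand_in(): hands the job in; it is judged then, once.
Trained networks look in the newest picture that a camera, given by its name, has taken for a name from the list of things; names that differ only in an ending like _2 or _b are one class to them, and where a whole thing is asked for, a point or a joint stands for the part that bears it (a point fixed in the world has none). Each returns a list of dicts, best first, with "score" (0 to 1); they miss things now and then, are a little off and sometimes report something else, mostly with a low value. They report only what shows in the picture. A call takes as long as a camera call.
- recognise(thing, camera): "location" ([column, row] as shares, 0 to 1, of the picture: columns of its width, rows of its height, amid what is visible of it).
- outline_of(thing, camera): "region" (420x560 bool, what is visible of it) and "location" ([column, row] as shares, 0 to 1, of the picture: columns of its width, rows of its height, amid what is visible of it).
The state is a dict: "t": time; "qpos": joint angles; "qd": joint speeds; "joint_efforts": joint torques, N m; "tool_pos": TCP position; "orientation": TCP orientation; "contact_force": force on the tool from outside, world axes, zero at the start; "torque": the same for the moment, N m; "grip_width": finger opening in m; "gripper_force": force on a finger pad.
Only numpy, scipy, OpenCV 4.12 (cv2) and the standard library are available. Lean on these libraries where they do the work, as an engineer would, in place of code of your own. Each camera call takes 0.05 s, during which the arm holds its last target. There are 200 camera calls.

## Working session

There is one attempt and no reset: what is moved stays moved. The work goes in short steps, Python scripts to look and compute and a shell command to move; the robot and the scene stay as the last step left them, time stands still between calls to the robot, and variables do not carry over. Pictures are saved under pics/ and viewed, at most 10 in all, crops included, and the job is handed in when it is done.

```bash
ls; mkdir -p pics; python3 - <<'E'
from plant import *
import cv2,json
s=observe();print({k:s[k] for k in('t','tool_pos','orientation','grip_width')})
for n in('scene','top'):
    im=grab_frame(n);cv2.imwrite(f'pics/{n}0.png',im[:,:,::-1]);print(n,get_calibration(n))
E
```

```text
pics
{'t': 0.0, 'tool_pos': array([ 0.18807164, -0.59565418,  0.23869062]), 'orientation': array([-3.14035683e+00, -1.04658098e-04,  3.05788556e-01]), 'grip_width': 0.08535373331164357}
scene {'K': array([[467.01749466,   0.        , 287.76114038],
       [  0.        , 467.01749466, 209.67671969],
       [  0.        ,   0.        ,   1.        ]]), 'xyz': array([-0.19649817,  1.26931932,  0.87035434]), 'attitude': array([ 1.10025826, -0.02186678, -2.64733349])}
top {'K': array([[428.44588658,   0.        , 271.82059897],
       [  0.        , 428.44588658, 206.33588102],
       [  0.        ,   0.        ,   1.        ]]), 'xyz': array([ 0.41195868, -0.12866551,  1.49389399]), 'attitude': array([ 0.07513721,  0.0050025 , -1.58231768])}
```

View pics/top0.png

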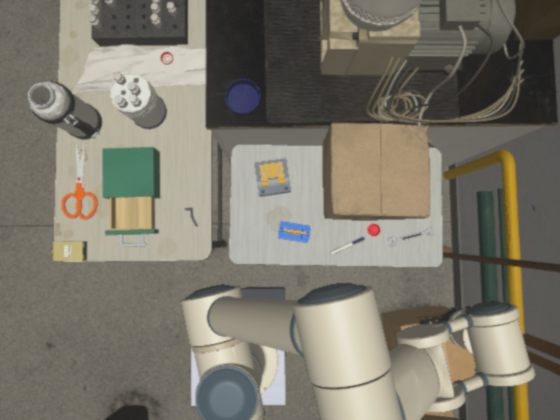

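View pics/scene0.png

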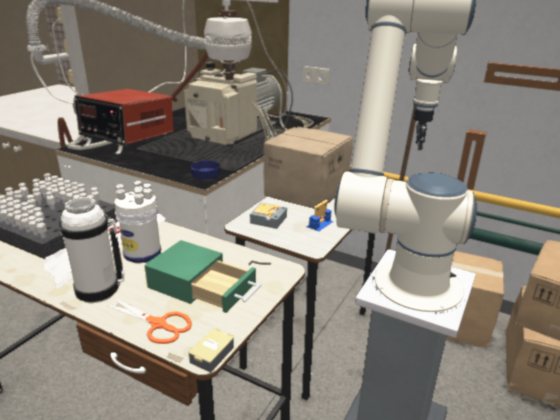

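The top view shows the left table with the green cabinet (130,170), its drawer open toward the robot, and the bent pin (192,215). The right table has the V-block (273,178), the rest with the leaf (295,232), and the pen, cap and spanner at (350–425,240). Next I'll measure poses from the masks.

```bash
cat > h.py <<'E'
import numpy as np, cv2
from plant import *
from scipy.spatial.transform import Rotation as R
from scipy.optimize import minimize
CAL={n:get_calibration(n) for n in('scene','top')}
def proj(P,n):
    c=CAL[n]; p=(np.atleast_2d(P)-c['xyz'])@R.from_euler('xyz',c['attitude']).as_matrix()
    p=p*[1,-1,-1]; u=p@c['K'].T; return u[:,:2]/u[:,2:]
def unproj(uv,n,z):
    c=CAL[n]; d=np.linalg.inv(c['K'])@[*uv,1]; d=R.from_euler('xyz',c['attitude']).as_matrix()@(d*[1,-1,-1])
    return c['xyz']+d*(z-c['xyz'][2])/d[2]
def box(x0,x1,y0,y1,z0,z1): return np.array([[x,y,z] for x in(x0,x1) for y in(y0,y1) for z in(z0,z1)])
def pose(p,P): c,s=np.cos(p[2]),np.sin(p[2]); return P@np.array([[c,s,0],[-s,c,0],[0,0,1]])+[p[0],p[1],0]
S=8
def render(parts,p,n):
    m=np.zeros((420*S,560*S),np.uint8)
    for b in parts:
        q=cv2.convexHull((( proj(pose(p,b),n)+.5)*S-.5).round().astype(np.int32)); cv2.fillConvexPoly(m,q,1)
    return cv2.resize(m.astype(np.float32),(560,420),interpolation=cv2.INTER_AREA)
def fit(parts,masks,p0):
    def f(p): return sum(np.abs(render(parts,p,n)-cv2.GaussianBlur(m.astype(np.float32),(3,3),.5)).sum()/max(m.sum(),1) for n,m in masks.items())
    best=None
    for d in(-.25,0,.25):
        q=np.array(p0)+[0,0,d]
        for _ in range(2):
            r=minimize(f,q,method='Nelder-Mead',options=dict(initial_simplex=[q,q+[.012,0,0],q+[0,.012,0],q+[0,0,.15]],xatol=1e-4,fatol=1e-4)); q=r.x
        if best is None or r.fun<best.fun: best=r
    return best.x.round(4),round(best.fun,3)
def outl(t,n):
    for _ in range(2):
        o=outline_of(t,n)
        if o: return o
    return []
E
python3 - <<'E'
from h import *
import pickle
M={}
for n in('scene','top'):
    grab_frame(n)
    for t in('leaf','rest','v_block','cabinet','old_pin','cabinet_drawer0','cabinet_drawer0_handle','marker_pen','red_cap','spanner'):
        o=outl(t,n)
        for k in o[:2]:
            l=np.array(k['location'])*[560,420]; a=k['region']
            print(n,t,round(k['score'],2),l.round(1),a.sum(),unproj(l,n,.02)[:2].round(3))
        if o: M[t,n]=o[0]['region']
pickle.dump(M,open('M.pkl','wb'))
print(observe()['t'])
E
```

```text
scene leaf 0.7 [269.6 217.1] 725 [ 0.611 -0.119]
scene leaf 0.55 [320.6 209.7] 178 [ 0.466 -0.279]
scene rest 0.64 [322.7 210.8] 201 [ 0.455 -0.275]
scene rest 0.59 [323.7 224.6] 315 [ 0.404 -0.171]
scene v_block 0.71 [266.5 214. ] 702 [ 0.635 -0.136]
scene cabinet 0.79 [196.5 276.6] 5102 [0.607 0.338]
scene old_pin 0.51 [261.1 263.1] 58 [0.472 0.172]
scene old_pin 0.29 [224.1 284.5] 2314 [0.509 0.329]
scene cabinet_drawer0 0.58 [224.4 284.5] 2261 [0.508 0.329]
scene cabinet_drawer0_handle 0.71 [223.  286.5] 2222 [0.506 0.339]
scene marker_pen 0.32 [267.4 216.3] 769 [ 0.622 -0.121]
top leaf 0.57 [298.1 235. ] 63 [ 0.423 -0.212]
top leaf 0.19 [410.  240.5] 110 [ 0.4   -0.594]
top rest 0.92 [287.2 232.4] 473 [ 0.433 -0.174]
top v_block 0.77 [272.1 177.7] 1127 [ 0.623 -0.125]
top cabinet 0.67 [132.3 188.1] 4754 [0.592 0.36 ]
top cabinet 0.58 [270.9 173.7] 1080 [ 0.637 -0.121]
top old_pin 0.45 [191.5 217.3] 32 [0.488 0.155]
top cabinet_drawer0 0.58 [130.4 217.2] 1717 [0.491 0.366]
top cabinet_drawer0_handle 0.85 [131.  215.8] 1947 [0.496 0.364]
top red_cap 0.51 [190.3 214.2] 58 [0.499 0.159]
top spanner 0.65 [412.1 239.7] 224 [ 0.403 -0.602]
1.35
```

```bash
python3 - <<'E'
import cv2,numpy as np
a=cv2.imread('pics/top0.png');b=cv2.imread('pics/scene0.png')
f=lambda i,x,y,w,h:cv2.resize(i[y:y+h,x:x+w],(400,300),interpolation=cv2.INTER_CUBIC)
cv2.imwrite('pics/c1.png',np.vstack([np.hstack([f(a,95,135,120,90+30)[:,:],f(a,240,150,80,60+40)]),np.hstack([f(b,140,230,140,105),f(b,235,190,110,82)])]))
E
```

```text
(no output)
```

View pics/c1.png

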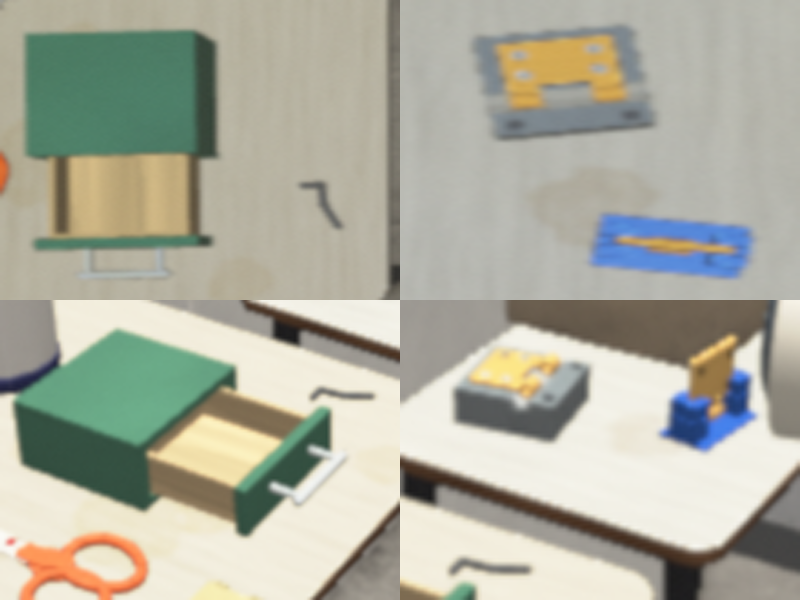

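```bash
cat > seg.py <<'E'
from h import *
mm=1e-3
VB=[box(-37.5*mm,77.5*mm,-55*mm,55*mm,0,45*mm)]
RS=[box(-.03,.03,a,b,0,.05) for a,b in((-.052,-.027),(.027,.052))]+[box(-.03,.03,-.052,.052,0,.006)]
LF=lambda z:[box(-.004,.004,-.039,.039,z+.013,z+.075)]
CB=[box(-.09,.09,-.085,.085,0,.085)]
def win(m,x,y,w,h):
    o=np.zeros_like(m,bool);o[y:y+h,x:x+w]=m[y:y+h,x:x+w];return o
def big(m):
    k,l,s,_=cv2.connectedComponentsWithStats(m.astype(np.uint8)); return l==1+np.argmax(s[1:,4])
E
python3 - <<'E'
from seg import *
I={n:cv2.imread(f'pics/{n}0.png') for n in('top','scene')}
H={n:cv2.cvtColor(I[n],cv2.COLOR_BGR2HSV) for n in I}
out={}
def W(m,n,w): return big(win(m,*w))
w={'top':dict(v=(250,148,48,55),r=(270,215,50,32),c=(95,140,70,105),p=(178,200,26,32)),'scene':dict(v=(243,196,52,40),r=(300,195,45,45),c=(140,235,125,80),p=(242,254,36,16))}
MS={k:{} for k in'vrcp'}
for n in I:
    h,s,v=[H[n][...,i].astype(int) for i in range(3)]
    MS['v'][n]=W(((s>120)&(h>8)&(h<30))|((v<165)),n,w[n]['v'])
    MS['r'][n]=W(((s>110)),n,w[n]['r'])
    MS['c'][n]=W((h>60)&(h<95)&(s>70),n,w[n]['c'])
    MS['p'][n]=W(v<120,n,w[n]['p'])
    print(n,{k:int(MS[k][n].sum()) for k in MS})
    vis=I[n].copy()
    for k in MS: vis[MS[k][n]]=(255,0,255)
    out[n]=vis
f=lambda i,x,y,wd,ht:cv2.resize(i[y:y+ht,x:x+wd],(400,300),interpolation=cv2.INTER_NEAREST)
a,b=out['top'],out['scene']
cv2.imwrite('pics/c2.png',np.vstack([np.hstack([f(a,95,135,120,120),f(a,240,150,80,100)]),np.hstack([f(b,140,230,140,105),f(b,235,190,110,82)])]))
VB2=VB+[box(0.009,.077,-.0395,.0395,.045,.052)]
def cen(m,z): 
    y,x=np.nonzero(m['top']);return unproj((x.mean(),y.mean()),'top',z)[:2]
c=cen(MS['v'],.045);print('vb',fit(VB2,MS['v'],[c[0]-.02,c[1],0]),fit(VB2,{'top':MS['v']['top']},[c[0]-.02,c[1],0]))
c=cen(MS['r'],.045);R2=RS+LF(.017);print('rest',fit(R2,MS['r'],[*c,0]),fit(R2,{'top':MS['r']['top']},[*c,0]))
# drawer+cabinet green, top only
for d in(0.095,.1025,.11):
    parts=CB+[box(-.09-d,-.09-d+.012,-.085,.085,.01,.074)]
    print('cab',d,fit(parts,MS['c'],[.64,.36,0]),fit(parts,{'top':MS['c']['top']},[.64,.36,0]))
for n in I:
    y,x=np.nonzero(MS['p'][n]); print(n,[unproj(q,n,.005)[:2].round(4).tolist() for q in ((x[y.argmin()],y.min()),(x[y.argmax()],y.max()),(x.min(),y[x.argmin()]),(x.max(),y[x.argmax()]),(x.mean(),y.mean()))])
E
```

```text
top {'v': 996, 'r': 355, 'c': 2414, 'p': 37}
scene {'v': 377, 'r': 233, 'c': 2566, 'p': 4}
vb (array([ 0.6022, -0.1277,  0.137 ]), np.float64(1.309)) (array([ 0.6031, -0.1273,  0.1332]), np.float64(0.206))
rest (array([ 0.4331, -0.1964,  0.0856]), np.float64(1.86)) (array([ 0.4352, -0.1967, -0.1823]), np.float64(0.551))
cab 0.095 (array([0.6485, 0.3553, 0.6027]), np.float64(1.138)) (array([ 0.6412,  0.3619, -0.1326]), np.float64(0.414))
cab 0.1025 (array([0.6475, 0.3569, 0.5921]), np.float64(1.135)) (array([ 0.6394,  0.3636, -0.1094]), np.float64(0.415))
cab 0.11 (array([0.648 , 0.356 , 0.5841]), np.float64(1.132)) (array([ 0.644 ,  0.3643, -0.1115]), np.float64(0.417))
top [[0.5218, 0.1733], [0.4622, 0.1418], [0.5184, 0.1768], [0.4657, 0.1418], [0.4988, 0.1576]]
scene [[0.482, 0.1512], [0.482, 0.1512], [0.482, 0.1512], [0.4734, 0.1462], [0.4777, 0.1487]]
```

View pics/c2.png

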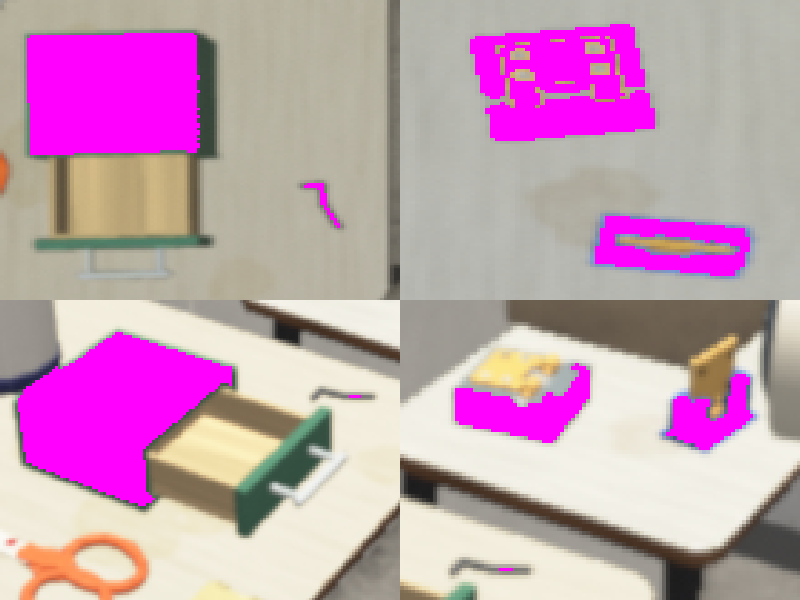

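```bash
cat >> seg.py <<'E'
def segs(I,n,w):
    im=cv2.cvtColor(I,cv2.COLOR_BGR2RGB).astype(int) ; r,g,b=[im[...,i] for i in range(3)]; v=im.max(2)
    o={}
    o['v']=win((r-b>55)|(v<(165 if n=='top' else 178)),*w['v'])
    o['r']=win((r-b>55)|(b-r>25),*w['r'])
    o['c']=win(g-r>12,*w['c'])
    o['p']=win(v<135,*w['p'])
    for k in o:
        m=cv2.morphologyEx(o[k].astype(np.uint8),cv2.MORPH_CLOSE,np.ones((3,3))) if k!='p' else o[k].astype(np.uint8)
        m=big(m).astype(np.uint8)
        if k=='v': cs,_=cv2.findContours(m,0,1); m[:]=0; cv2.drawContours(m,cs,-1,1,-1)
        o[k]=m.astype(bool)
    return o
w={'top':dict(v=(250,148,48,55),r=(270,215,50,32),c=(95,140,70,105),f=(95,222,70,20),p=(178,200,26,32)),'scene':dict(v=(243,196,52,40),r=(300,195,45,45),c=(140,235,125,80),p=(242,254,36,16))}
E
python3 - <<'E'
from seg import *
I={n:cv2.imread(f'pics/{n}0.png') for n in('top','scene')}
MS={n:segs(I[n],n,w[n]) for n in I}
im=I['top'].astype(int); fm=big(win(im[...,1]-im[...,2]>12,*w['top']['f']))
VB2=VB+[box(0.009,.077,-.0395,.0395,.045,.052)]; R2=RS+LF(.017)
g=lambda k:{n:MS[n][k] for n in MS}
P={}
for name,parts,k,p0 in(('vb',VB2,'v',[.602,-.127,.13]),('rest',R2,'r',[.434,-.197,-.15])):
    for ms in(g(k),{'top':MS['top'][k]},{'scene':MS['scene'][k]}):
        r=fit(parts,ms,p0);print(name,r);P.setdefault(k,r[0])
ct=win(MS['top']['c'],95,140,70,62); c=fit(CB,{'top':ct},[.64,.36,0]);print('cab',c); P['c']=c[0]
print('front',fit([box(-.006,.006,-.085,.085,.012,.074)],{'top':fm},[.455,.365,0]))
def f(parts,p,n,vis):
    for b in parts:
        q=cv2.convexHull(((proj(pose(p,b),n))*5+2).round().astype(np.int32)); cv2.polylines(vis,[q],True,(0,0,255),1)
out={}
for n in I:
    vis=cv2.resize(I[n],None,fx=5,fy=5,interpolation=cv2.INTER_NEAREST)
    f(VB2,P['v'],n,vis);f(R2,P['r'],n,vis);f(CB,P['c'],n,vis)
    for k in 'p':
        cs,_=cv2.findContours(cv2.resize(MS[n][k].astype(np.uint8),None,fx=5,fy=5,interpolation=cv2.INTER_NEAREST),0,1);cv2.drawContours(vis,cs,-1,(255,0,255),1)
    out[n]=vis
cr=lambda n,x,y:out[n][y*5:y*5+300,x*5:x*5+400]
cv2.imwrite('pics/c3.png',np.vstack([np.hstack([cr('top',250,145),cr('top',255,195)]),np.hstack([cr('scene',235,190),np.hstack([cr('top',165,190)[:,50:250],cr('scene',240,235)[:,:200]])])]))
for n in I:
    y,x=np.nonzero(MS[n]['p']); print(n,len(x),[unproj(q,n,.005)[:2].round(4).tolist() for q in ((x[y.argmin()],y.min()),(x[y.argmax()],y.max()),(x.min(),y[x.argmin()]),(x.max(),y[x.argmax()]),(x.mean(),y.mean()))])
E
```

```text
vb (array([ 0.6027, -0.1285,  0.136 ]), np.float64(0.177))
vb (array([ 0.6029, -0.1273,  0.1343]), np.float64(0.036))
vb (array([ 0.6014, -0.1323,  0.2116]), np.float64(0.118))
rest (array([ 0.4351, -0.1975, -0.1271]), np.float64(0.291))
rest (array([ 0.435 , -0.1966, -0.168 ]), np.float64(0.059))
rest (array([ 0.435 , -0.2041,  0.137 ]), np.float64(0.173))
cab (array([0.6366, 0.3583, 0.001 ]), np.float64(0.153))
front (array([0.4408, 0.3535, 0.0219]), np.float64(0.232))
top 53 [[0.5219, 0.1768], [0.4622, 0.1453], [0.5184, 0.1803], [0.4691, 0.1418], [0.4974, 0.1573]]
scene 20 [[0.5172, 0.1577], [0.5165, 0.1713], [0.5165, 0.1713], [0.4619, 0.1395], [0.4906, 0.1531]]
```

View pics/c3.png

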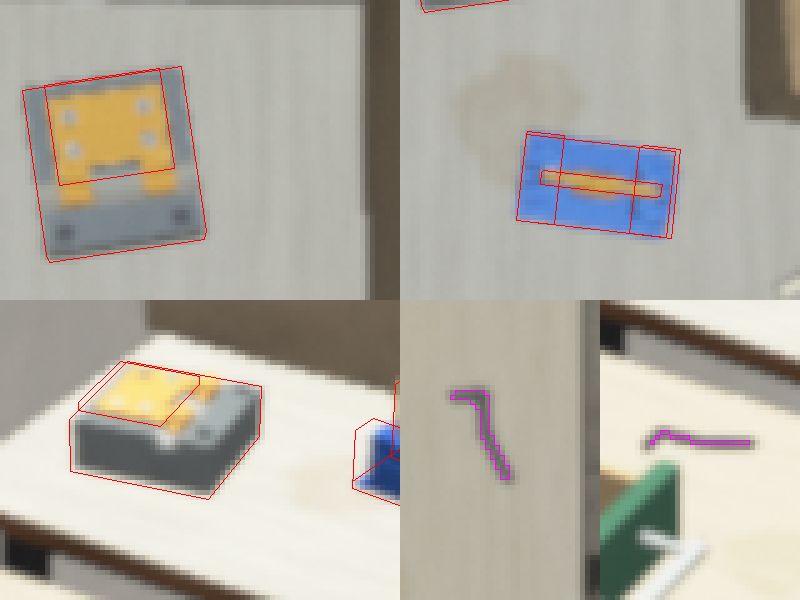

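The overlay shows the V-block and rest fits lying on their edges in the top view. The pin's bend is near pixel (192.6,217.4), with its side arm toward +y. I'll work out the first move now.

```bash
cat > go.py <<'E'
import sys; from h import *
def go(x,y,z,yaw):
    s=observe(); Rm=R.from_euler('xyz',s['orientation']).as_matrix()
    d=Rm.T@(np.array([x,y,z])-s['tool_pos']); yw=np.arctan2(Rm[1,0],Rm[0,0])
    t=(yw-yaw+np.pi)%(2*np.pi)-np.pi
    print('t',round(s['t'],2),'pos',s['tool_pos'].round(4),'rpy',s['orientation'].round(4),'F',s['contact_force'].round(1),'w',round(s['grip_width'],4),'q',s['qpos'].round(2))
    print('delta cm',(d*100).round(2),'twist',round(t,3))
if __name__=='__main__': go(*map(float,sys.argv[1:]))
E
python3 - <<'E'
from h import *
a,b,m,arm=[unproj(q,'top',.0045)[:2] for q in((192,209),(196.6,225.6),(192.6,217.4),(185.4,209))]
print(a,b,m,arm,(a+b)/2,np.arctan2(*(a-b)[::-1]))
E
python3 go.py .492 .154 .12 .3
```

```text
[0.51815324 0.15598064] [0.46009567 0.13982709] [0.48880252 0.15381663] [0.51842667 0.17902195] [0.48912445 0.14790387] 0.2713697119917203
t 1.35 pos [ 0.1881 -0.596   0.2393] rpy [-3.1416  0.      0.3058] F [ 0.  -0.4  0.4] w 0.0856 q [-1.36  0.49  1.35 -0.    1.3  -0.1 ]
delta cm [ 51.56 -62.37  11.93] twist 0.006
```

```bash
python3 -m inch '{"delta_pos":[[51.5,-62.3,4],[51.5,-62.3,4],[51.5,-62.3,4],[51.5,-62.3,4],[51.5,-62.3,4],[51.5,-62.3,4],[51.5,-62.3,4],[51.5,-62.3,4],[51.5,-62.3,4],[51.5,-62.3,4]],"twist":[0,0,0,0,0,0,0,0,0,0],"jaw":[0.6,0.6,0.6,0.6,0.6,0.6,0.6,0.6,0.6,0.6]}'; python3 go.py .490 .152 .12 .27
```

```text
t: 2.18
tool_pos: [0.3447, -0.2086, 0.2188]
orientation: [3.141, -0.0, 0.305]
contact_force: [1.1, -0.2, 0.6]
grip_width: 0.0509
gripper_force: 0.0
t 2.18 pos [ 0.3447 -0.2086  0.2188] rpy [ 3.141e+00 -5.000e-04  3.053e-01] F [ 1.1 -0.2  0.6] w 0.0509 q [-0.69  0.21  1.88  0.    1.05  0.57]
delta cm [ 24.69 -30.03   9.88] twist 0.035
```

```bash
python3 -m inch '{"delta_pos":[[24.5,-29.7,9.8],[24.5,-29.7,9.8],[24.5,-29.7,9.8],[24.5,-29.7,9.8],[24.5,-29.7,9.8],[24.5,-29.7,9.8],[24.5,-29.7,9.8],[24.5,-29.7,9.8],[24.5,-29.7,9.8],[24.5,-29.7,9.8]],"twist":[0.03,0.03,0.03,0.03,0.03,0.03,0.03,0.03,0.03,0.03],"jaw":[0.5,0.5,0.5,0.5,0.5,0.5,0.5,0.5,0.5,0.5]}'; python3 - <<'E'
from h import *
for n,c in(('top',(150,170)),('scene',(220,200))):
    im=grab_frame(n)[:,:,::-1].copy()
    x,y=c; cv2.imwrite(f'pics/g_{n}.png',cv2.resize(im[y:y+75,x:x+100],(400,300)))
cv2.imwrite('pics/g.png',np.hstack([cv2.imread('pics/g_top.png'),cv2.imread('pics/g_scene.png')]))
E
python3 go.py .490 .152 .011 .27
```

```text
t: 3.02
tool_pos: [0.4898, 0.1504, 0.1198]
orientation: [-3.141, -0.001, 0.278]
contact_force: [-0.7, -1.1, 0.7]
grip_width: 0.0426
gripper_force: 0.0
t 3.12 pos [0.4896 0.1497 0.1198] rpy [-3.1412e+00 -4.0000e-04  2.7920e-01] F [ 0.5 -0.4  0.5] w 0.0425 q [0.18 0.5  1.76 0.   0.89 1.47]
delta cm [ 0.09 -0.2  10.88] twist 0.009
```

View pics/g.png

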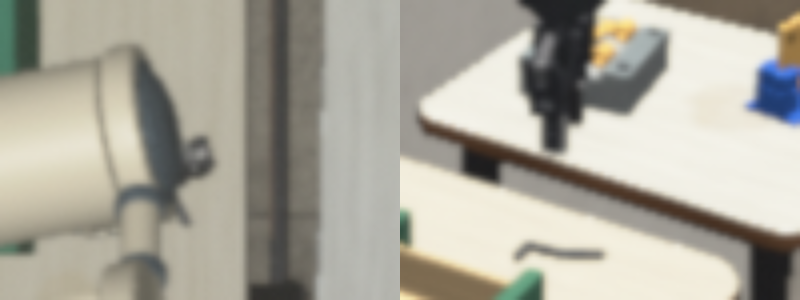

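The scene crop shows the open gripper above the table and the pin still lying clear below it; in the top view the wrist covers the pin. I'll descend and grip.

```bash
python3 -m inch '{"delta_pos":[[0,-0.2,4],[0,-0.2,7],[0,-0.2,9.5],[0,-0.2,10.8],[0,-0.2,10.8],[0,-0.2,10.8],[0,-0.2,10.8],[0,-0.2,10.8],[0,-0.2,10.8],[0,-0.2,10.8]],"twist":[0,0,0,0,0,0,0,0,0,0],"jaw":[0.5,0.5,0.5,0.5,0.5,0.5,0,0,0,0]}'; python3 -m inch '{"delta_pos":[[0,0,0],[0,0,0],[0,0,0],[0,0,-2],[0,0,-6],[0,0,-10],[0,0,-13],[0,0,-13]],"twist":[0,0,0,0,0,0,0,0],"jaw":[0,0,0,0,0,0,0,0]}'; python3 go.py .503 .358 .13 1.57
```

```text
t: 3.95
tool_pos: [0.4888, 0.1487, 0.0139]
orientation: [3.141, -0.002, 0.276]
contact_force: [-1.0, -0.8, 13.8]
grip_width: 0.0041
gripper_force: 56.4
t: 4.62
tool_pos: [0.4908, 0.1491, 0.1488]
orientation: [3.141, -0.009, 0.276]
contact_force: [2.4, 0.9, 0.9]
grip_width: 0.0039
gripper_force: 51.8
t 4.62 pos [0.4908 0.1491 0.1488] rpy [ 3.1407 -0.0091  0.276 ] F [2.4 0.9 0.9] w 0.0039 q [ 0.18  0.45  1.73 -0.    0.95  1.47]
delta cm [  6.85 -19.77   1.92] twist -1.294
```

```bash
python3 - <<'E'
from h import *
o=[]
for n,c in(('top',(150,170)),('scene',(220,200))):
    im=grab_frame(n)[:,:,::-1].copy()
    x,y=c; o.append(cv2.resize(im[y:y+75,x:x+100],(400,300)))
cv2.imwrite('pics/g2.png',np.hstack(o))
E
```

```text
(no output)
```

View pics/g2.png

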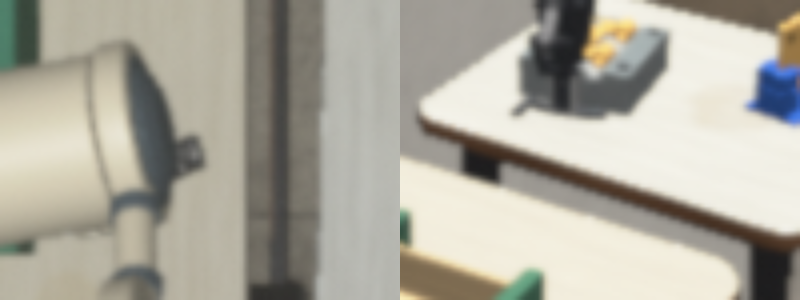

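The pin hangs at the fingertips, held near its middle (right crop at about (560,108)). I'll carry it over the drawer.

```bash
python3 -m inch '{"delta_pos":[[0.7,-2,0],[1.5,-4,0],[2.2,-6,0],[3,-8,0],[3.7,-10,0],[4.5,-12,0],[5.3,-14,0],[6,-16,0],[6.7,-18,0],[7.3,-19.8,0]],"twist":[-0.12,-0.24,-0.36,-0.48,-0.6,-0.72,-0.84,-0.96,-1.08,-1.2],"jaw":[0,0,0,0,0,0,0,0,0,0]}'; python3 -m inch '{"delta_pos":[[0,0,0],[0,0,0],[0,0,0]],"twist":[-0.1,-0.1,-0.1],"jaw":[0,0,0]}'; python3 - <<'E'
from h import *
o=[]
for n,c in(('top',(90,150)),('scene',(190,220))):
    im=grab_frame(n)[:,:,::-1].copy()
    x,y=c; o.append(cv2.resize(im[y:y+75,x:x+100],(400,300)))
cv2.imwrite('pics/g3.png',np.hstack(o))
E
python3 go.py .507 .357 .044 1.58
```

```text
t: 5.55
tool_pos: [0.5037, 0.3599, 0.1412]
orientation: [-3.14, 0.001, 1.482]
contact_force: [0.9, -0.0, 0.0]
grip_width: 0.0039
gripper_force: 51.9
t: 5.8
tool_pos: [0.5038, 0.3585, 0.1415]
orientation: [-3.14, 0.001, 1.573]
contact_force: [-0.1, -0.3, -0.4]
grip_width: 0.004
gripper_force: 51.9
t 5.9 pos [0.5041 0.3582 0.142 ] rpy [-3.1405e+00  7.0000e-04  1.5718e+00] F [ 0.9  0.1 -0.5] w 0.0038 q [ 0.52  0.59  1.47 -0.    1.09  0.52]
delta cm [-0.12  0.3   9.8 ] twist -0.008
```

View pics/g3.png

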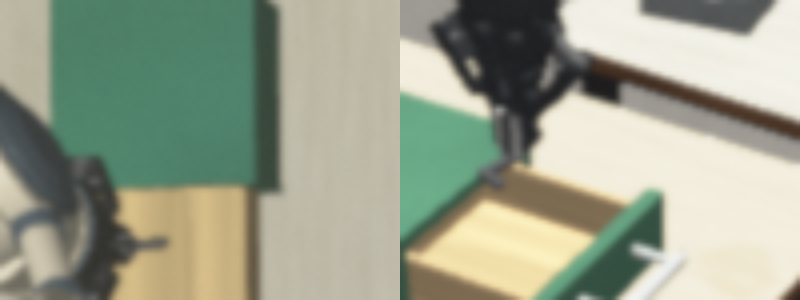

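The scene crop shows the pin at the fingertips above the drawer's opening, with the drawer floor clear below. I'll lower it and release.

```bash
python3 -m inch '{"delta_pos":[[0,0.2,3],[0,0.2,6],[0,0.2,8.5],[0,0.2,9.8],[0,0.2,10],[0,0.2,10],[0,0.2,10],[0,0.2,10],[0,0.2,10],[0,0.2,10]],"twist":[0,0,0,0,0,0,0,0,0,0],"jaw":[0,0,0,0,0,0,0.3,0.3,0.3,0.3]}'; python3 -m inch '{"delta_pos":[[0,0,0],[0,0,-3],[0,0,-6],[0,0,-9],[0,0,-12],[0,0,-12]],"twist":[0,0,0,0,0,0],"jaw":[0.3,0.3,0.3,0.3,0.3,0.1]}'; python3 go.py .35 .357 .16 1.58
```

```text
t: 6.73
tool_pos: [0.5068, 0.3592, 0.0436]
orientation: [3.14, -0.001, 1.576]
contact_force: [-0.2, 0.5, -0.2]
grip_width: 0.0256
gripper_force: 0.0
t: 7.23
tool_pos: [0.5087, 0.3604, 0.1687]
orientation: [3.134, -0.004, 1.576]
contact_force: [1.3, 0.3, 0.7]
grip_width: 0.015
gripper_force: 0.0
t 7.23 pos [0.5087 0.3604 0.1687] rpy [ 3.1342 -0.0042  1.5758] F [1.3 0.3 0.7] w 0.015 q [0.52 0.56 1.44 0.   1.14 0.52]
delta cm [ -0.26 -15.88   0.75] twist -0.004
```

```bash
python3 -m inch '{"delta_pos":[[0,-4,0],[0,-8,0],[0,-12,0],[-0.5,-14.5,1],[-0.5,-14.5,4],[-0.5,-14.5,8],[-0.5,-14.5,11.5],[-0.5,-14.5,12.2],[-0.5,-14.5,12.2],[-0.5,-14.5,12.2]],"twist":[0,0,0,0,0,0,0,0,0,0],"jaw":[0,0,0,0,0,0,0,0,0,0]}'; python3 - <<'E'
from h import *
o=[]
for n,c in(('top',(90,170)),('scene',(190,240))):
    im=grab_frame(n)[:,:,::-1].copy()
    x,y=c; o.append(cv2.resize(im[y:y+75,x:x+100],(400,300)))
cv2.imwrite('pics/g4.png',np.hstack(o))
E
python3 go.py .49 .355 .047 1.57
```

```text
t: 8.07
tool_pos: [0.3618, 0.3535, 0.0416]
orientation: [3.142, -0.0, 1.576]
contact_force: [-0.3, 0.0, 0.7]
grip_width: 0.0002
gripper_force: 0.0
t 8.17 pos [0.3624 0.3539 0.0424] rpy [ 3.1395e+00 -1.6000e-03  1.5757e+00] F [-0.6  0.5  0.2] w -0.0001 q [ 0.66  0.62  1.83 -0.    0.69  0.65]
delta cm [ 0.04 12.76 -0.43] twist 0.006
```

View pics/g4.png

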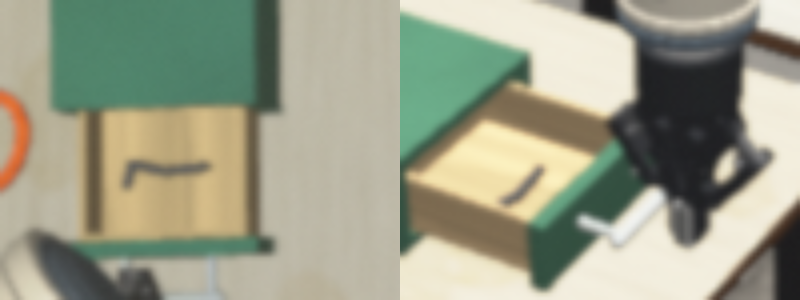

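The pin lies flat on the drawer floor, at about (165,172) in the left crop, and the fingers stand in front of the handle. Now I'll push.

```bash
python3 -m inch '{"delta_pos":[[0,1.5,0],[0,3,0],[0,4.5,0],[0,6,0],[0,7.3,0],[0,8.6,0],[0,9.9,0],[0,10.8,0],[0,11.4,0],[0,11.6,0]],"twist":[0,0,0,0,0,0,0,0,0,0],"jaw":[0,0,0,0,0,0,0,0,0,0]}'; python3 -m inch '{"delta_pos":[[0,0.4,0],[0,0.8,0],[0,1.2,0]],"twist":[0,0,0],"jaw":[0,0,0]}'
```

```text
t: 9.0
tool_pos: [0.4787, 0.3541, 0.0417]
orientation: [3.14, -0.001, 1.575]
contact_force: [-1.3, -0.2, 0.3]
grip_width: -0.0
gripper_force: 0.4
t: 9.25
tool_pos: [0.4879, 0.3537, 0.0406]
orientation: [-3.138, 0.001, 1.576]
contact_force: [-33.2, 8.2, 19.7]
grip_width: -0.0002
gripper_force: 17.0
```

```bash
python3 -m inch '{"delta_pos":[[0,0,0],[0,0,0]],"twist":[0,0],"jaw":[0,0]}'; python3 -m inch '{"delta_pos":[[0,-2,0],[0,-5,0],[0,-8,-1],[0,-10,-4],[0,-10,-8],[0,-10,-12],[0,-10,-14]],"twist":[0,0,0,0,0,0,0],"jaw":[0,0,0,0,0,0.3,0.5]}'; python3 - <<'E'
from h import *
o=[]
for n,c in(('top',(90,150)),('scene',(150,225))):
    im=grab_frame(n)[:,:,::-1].copy()
    x,y=c; o.append(cv2.resize(im[y:y+90,x:x+120],(400,300)))
    if n=='top':
        m=big(win(im[...,1].astype(int)-im[...,2]>12,95,140,70,105)); print(fit(CB,{'top':win(m,95,140,70,62)},[.64,.36,.0])); f=win(m,95,185,70,40); ys,xs=np.nonzero(m); print(ys.max())
cv2.imwrite('pics/g5.png',np.hstack(o))
E
python3 go.py .435 -.197 .2 1.405
```

```text
t: 9.42
tool_pos: [0.4874, 0.3534, 0.0404]
orientation: [-3.138, 0.001, 1.576]
contact_force: [-12.3, 0.5, 8.6]
grip_width: -0.0001
gripper_force: 6.3
t: 10.0
tool_pos: [0.39, 0.3543, 0.185]
orientation: [3.138, -0.002, 1.577]
contact_force: [1.3, 0.5, 1.1]
grip_width: 0.0233
gripper_force: 0.0
t 10.05 pos [0.3912 0.355  0.1871] rpy [ 3.135  -0.0046  1.5765] F [2.8 1.1 4.9] w 0.0305 q [ 0.62  0.42  1.65 -0.    1.06  0.62]
delta cm [-55.22   4.07  -1.52] twist 0.172Traceback (most recent call last):
  File "<stdin>", line 7, in <module>
NameError: name 'big' is not defined. Did you mean: 'bin'?
```

```bash
python3 -m inch '{"delta_pos":[[-4,0.3,-0.5],[-8,0.6,-1],[-12,0.9,-1.5],[-16,1.2,-1.5],[-20,1.5,-1.5],[-24,1.8,-1.5],[-28,2.1,-1.5],[-32,2.4,-1.5],[-36,2.7,-1.5],[-40,3,-1.5]],"twist":[0.02,0.04,0.06,0.08,0.1,0.12,0.14,0.17,0.17,0.17],"jaw":[0.5,0.5,0.5,0.5,0.5,0.5,0.5,0.5,0.5,0.5]}'; python3 - <<'E'
from seg import *
for n in('top','scene'):
    im=grab_frame(n)[:,:,::-1].copy(); cv2.imwrite(f'pics/{n}5.png',im)
    m=big(win(im[...,1].astype(int)-im[...,2]>12,*w[n]['c']))
    for d in(0,.01,.02,.04):
        print(n,d,m.sum(),fit(CB+[box(-.09-d,-.09,-.085,.085,.01,.074)],{n:m},[.64,.36,.03]))
# refit leaf alone: brass pixels
M={}
for n in('top','scene'):
    im=cv2.imread(f'pics/{n}0.png').astype(int)
    M[n]=big(win(im[...,2]-im[...,0]>(70 if n=='top' else 45),*w[n]['r']))
    print('leaf',n,M[n].sum(),fit(LF(.017),{n:M[n]},[.435,-.197,-.165]))
print(fit(LF(.017),M,[.435,-.197,-.165]))
E
python3 go.py .435 -.197 .2 1.405
```

```text
t: 10.88
tool_pos: [0.4212, -0.0484, 0.1958]
orientation: [3.141, 0.0, 1.406]
contact_force: [0.8, -0.3, 0.3]
grip_width: 0.0422
gripper_force: 0.0
top 0 3077 (array([0.6338, 0.3585, 0.0091]), np.float64(0.048))
top 0.01 3077 (array([ 0.6374,  0.3587, -0.0037]), np.float64(0.096))
top 0.02 3077 (array([ 0.6442,  0.3594, -0.0118]), np.float64(0.149))
top 0.04 3077 (array([ 0.6387,  0.3583, -0.009 ]), np.float64(0.254))
scene 0 3399 (array([0.6399, 0.3475, 0.0257]), np.float64(0.093))
scene 0.01 3399 (array([0.6472, 0.3481, 0.0088]), np.float64(0.107))
scene 0.02 3399 (array([ 0.6545,  0.3479, -0.0034]), np.float64(0.149))
scene 0.04 3399 (array([ 0.672 ,  0.3458, -0.0834]), np.float64(0.235))
leaf top 43 (array([ 0.4352, -0.1939, -0.1579]), np.float64(0.785))
leaf scene 174 (array([ 0.4376, -0.2098, -0.0721]), np.float64(0.334))
(array([ 0.4342, -0.2031, -0.1068]), np.float64(1.198))
t 10.98 pos [ 0.4223 -0.0515  0.1958] rpy [3.1401e+00 1.1000e-03 1.4004e+00] F [-0.   0.6 -0.7] w 0.0426 q [-0.26  0.28  1.87 -0.    0.99 -0.09]
delta cm [-14.13   3.72  -0.4 ] twist -0.005
```

The drawer fits as shut in both views, with the best residual at d=0. Now the leaf.

```bash
python3 -m inch '{"delta_pos":[[-4,1,0],[-8,2.1,0],[-11.5,3.1,0],[-14.1,3.7,1],[-14.1,3.7,4],[-14.1,3.7,7],[-14.1,3.7,7],[-14.1,3.7,7]],"twist":[0,0,0,0,0,0,0,0],"jaw":[0.5,0.5,0.5,0.5,0.5,0.5,0.5,0.5]}'; python3 go.py .435 -.197 .072 1.406
```

```text
t: 11.65
tool_pos: [0.4341, -0.1908, 0.1252]
orientation: [-3.138, -0.001, 1.406]
contact_force: [1.0, -0.6, 0.6]
grip_width: 0.043
gripper_force: 0.0
t 11.65 pos [ 0.4341 -0.1908  0.1252] rpy [-3.1384e+00 -1.3000e-03  1.4061e+00] F [ 1.  -0.6  0.6] w 0.043 q [-0.54  0.45  1.84  0.    0.86 -0.38]
delta cm [-0.61  0.21  5.32] twist 0.0
```

```bash
python3 -m inch '{"delta_pos":[[0,0,0],[0,0,0]],"twist":[0,0],"jaw":[0.5,0.5]}'; python3 go.py .435 -.197 .072 1.406
```

```text
t: 11.82
tool_pos: [0.4357, -0.1916, 0.1272]
orientation: [3.14, 0.001, 1.407]
contact_force: [0.4, 0.4, 0.7]
grip_width: 0.0428
gripper_force: 0.0
t 11.82 pos [ 0.4357 -0.1916  0.1272] rpy [3.1395e+00 8.0000e-04 1.4066e+00] F [0.4 0.4 0.7] w 0.0428 q [-0.54  0.45  1.84  0.    0.86 -0.38]
delta cm [-0.54  0.01  5.52] twist 0.001
```

```bash
python3 -m inch '{"delta_pos":[[-0.5,0,1.5],[-0.5,0,3],[-0.5,0,4.5],[-0.5,0,5.5],[-0.5,0,5.5],[-0.5,0,5.5]],"twist":[0,0,0,0,0,0],"jaw":[0.5,0.5,0.5,0.5,0.5,0.5]}';python3 -m inch '{"delta_pos":[[0,0,0],[0,0,0],[0,0,0],[0,0,0],[0,0,0],[0,0,0],[0,0,0],[0,0,0]],"twist":[0,0,0,0,0,0,0,0],"jaw":[0,0,0,0,0,0,0,0]}'
```

```text
t: 12.32
tool_pos: [0.4344, -0.1965, 0.0716]
orientation: [3.141, 0.0, 1.406]
contact_force: [0.3, 0.2, -0.1]
grip_width: 0.0428
gripper_force: 0.0
t: 12.98
tool_pos: [0.4347, -0.1968, 0.0716]
orientation: [3.14, 0.001, 1.406]
contact_force: [0.7, 1.8, 10.5]
grip_width: 0.0072
gripper_force: 59.1
```

```bash
python3 -m inch '{"delta_pos":[[0,0,-0.5],[0,0,-1.2],[0,0,-2],[0,0,-3],[0,0,-4.5],[0,0,-6.5],[0,0,-9],[0,0,-9],[0,0,-9],[0,0,-9]],"twist":[0,0,0,0,0,0,0,0,0,0],"jaw":[0,0,0,0,0,0,0,0,0,0]}'; python3 go.py .6028 -.1275 .1615 1.706
```

```text
t: 13.82
tool_pos: [0.4337, -0.1964, 0.1607]
orientation: [3.142, 0.0, 1.406]
contact_force: [-0.8, -0.1, -2.0]
grip_width: 0.0067
gripper_force: 58.8
t 13.82 pos [ 0.4337 -0.1964  0.1607] rpy [3.1416 0.     1.4058] F [-0.8 -0.1 -2. ] w 0.0067 q [-0.55  0.39  1.8  -0.    0.95 -0.39]
delta cm [ 9.57 15.55 -0.08] twist -0.3
```

```bash
python3 -m inch '{"delta_pos":[[1,1.6,0],[2.2,3.6,0],[3.5,5.7,0],[5,8,0],[6.5,10.5,0],[8,13,0],[9,14.6,0],[9.6,15.6,0],[9.6,15.6,0],[9.6,15.6,0]],"twist":[-0.03,-0.07,-0.12,-0.17,-0.22,-0.27,-0.3,-0.3,-0.3,-0.3],"jaw":[0,0,0,0,0,0,0,0,0,0]}';python3 -m inch '{"delta_pos":[[0,0,1],[0,0,2.2],[0,0,3],[0,0,3]],"twist":[0,0,0,0],"jaw":[0,0,0,0]}'; python3 go.py .6028 -.1275 .13 1.706
python3 - <<'E'
from seg import *
# refit block incl. knuckles from the initial top image, brass only
im=cv2.imread('pics/top0.png').astype(int)
m=big(cv2.morphologyEx(win(im[...,2]-im[...,0]>60,*w['top']['v']).astype(np.uint8),cv2.MORPH_CLOSE,np.ones((3,3))))
B=[box(.013,.075,-.0395,.0395,.045,.052)]+[box(-.009,.013,a,b,.0475,.0545) for a,b in((-.0395,-.0175),(.0175,.0395))]
print(m.sum(),fit(B,{'top':m},[.6028,-.1275,.135]))
o=[]
for n,(x,y) in(('scene',(225,165)),('top',(235,145))):
    im=grab_frame(n)[:,:,::-1].copy(); cv2.imwrite(f'pics/{n}6.png',im)
    z=cv2.resize(im[y:y+75,x:x+100],None,fx=4,fy=4,interpolation=cv2.INTER_CUBIC)
    s=observe(); tp=s['tool_pos']
    for b,p,c in((B[0],[.6028,-.1275,.135],(0,0,255)),(B[1],[.6028,-.1275,.135],(0,0,255)),(B[2],[.6028,-.1275,.135],(0,0,255)),(LF(tp[2]-.0546)[0],[tp[0],tp[1],s['orientation'][2]-1.5708],(255,0,0)),(box(-.009,.009,-.015,.015,tp[2]-.0636,tp[2]-.0456),[tp[0],tp[1],s['orientation'][2]-1.5708],(0,255,0))):
        q=cv2.convexHull(((proj(pose(p,b),n)-[x,y]+.5)*4).round().astype(np.int32)); cv2.polylines(z,[q],True,c,1)
    o.append(z)
cv2.imwrite('pics/g6.png',np.hstack(o))
E
```

```text
t: 14.65
tool_pos: [0.603, -0.1271, 0.1593]
orientation: [-3.139, -0.001, 1.706]
contact_force: [-0.2, -0.0, -1.4]
grip_width: 0.0067
gripper_force: 58.9
t: 14.98
tool_pos: [0.6018, -0.1275, 0.1284]
orientation: [-3.138, -0.002, 1.705]
contact_force: [-0.0, -0.1, -1.9]
grip_width: 0.0068
gripper_force: 58.8
t 14.98 pos [ 0.6018 -0.1275  0.1284] rpy [-3.1381e+00 -1.6000e-03  1.7051e+00] F [-0.  -0.1 -1.9] w 0.0068 q [-0.31  0.6   1.49 -0.    1.06 -0.44]
delta cm [-0.02  0.1  -0.16] twist -0.001
421 (array([ 0.5978, -0.1282,  0.1187]), np.float64(0.233))
```

View pics/g6.png

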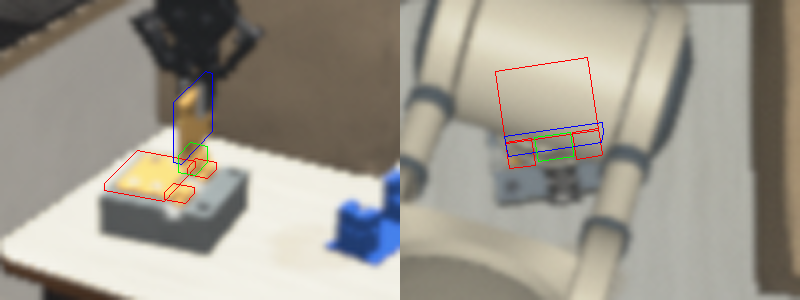

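The overlay shows model and image shifted by about the same amount for both leaf and block: the leaf at (190,120) stands over the gap at (190,180). I'll descend with force checks.

```bash
python3 -m inch '{"delta_pos":[[0,0.05,0.3],[0,0.05,0.7],[0,0.05,1.1],[0,0.05,1.4],[0,0.05,1.4],[0,0.05,1.4]],"twist":[0,0,0,0,0,0],"jaw":[0,0,0,0,0,0]}'; python3 go.py .6028 -.1275 .1021 1.706
```

```text
t: 15.58
tool_pos: [0.604, -0.1273, 0.1165]
orientation: [-3.141, -0.0, 1.706]
contact_force: [0.9, -0.5, -1.6]
grip_width: 0.0073
gripper_force: 58.9
t 15.58 pos [ 0.604  -0.1273  0.1165] rpy [-3.1412e+00 -2.0000e-04  1.7058e+00] F [ 0.9 -0.5 -1.6] w 0.0073 q [-0.3   0.62  1.49  0.    1.03 -0.44]
delta cm [-0.   -0.12  1.44] twist -0.0
```

```bash
python3 -m inch '{"delta_pos":[[0,-0.05,0.2],[0,-0.05,0.4],[0,-0.05,0.6],[0,-0.05,0.8],[0,-0.05,0.8]],"twist":[0,0,0,0,0],"jaw":[0,0,0,0,0]}'; python3 go.py .6028 -.1275 .1021 1.706
```

```text
t: 16.0
tool_pos: [0.6034, -0.1274, 0.1082]
orientation: [-3.141, -0.0, 1.706]
contact_force: [-0.6, 0.2, -1.7]
grip_width: 0.0071
gripper_force: 58.8
t 16.0 pos [ 0.6034 -0.1274  0.1082] rpy [-3.1411e+00 -2.0000e-04  1.7058e+00] F [-0.6  0.2 -1.7] w 0.0071 q [-0.3   0.63  1.5   0.    1.01 -0.44]
delta cm [-0.   -0.06  0.61] twist -0.0
```

```bash
python3 -m inch '{"delta_pos":[[0,0,0.15],[0,0,0.3],[0,0,0.4],[0,0,0.4]],"twist":[0,0,0,0],"jaw":[0,0,0,0]}'; python3 -m inch '{"delta_pos":[[0,0,0.1],[0,0,0.2],[0,0,0.2]],"twist":[0,0,0],"jaw":[0,0,0]}'; python3 go.py .6028 -.1275 .1021 1.706
```

```text
t: 16.33
tool_pos: [0.6035, -0.1274, 0.1045]
orientation: [-3.141, -0.0, 1.706]
contact_force: [0.6, -0.7, -2.2]
grip_width: 0.0073
gripper_force: 58.8
t: 16.58
tool_pos: [0.6036, -0.1274, 0.1026]
orientation: [-3.141, -0.0, 1.706]
contact_force: [0.3, 1.1, -1.7]
grip_width: 0.007
gripper_force: 59.0
t 16.58 pos [ 0.6036 -0.1274  0.1026] rpy [-3.1414 -0.      1.7059] F [ 0.3  1.1 -1.7] w 0.007 q [-0.3   0.64  1.51 -0.    1.   -0.44]
delta cm [ 0.   -0.08  0.05] twist -0.0
```

```bash
python3 -m inch '{"delta_pos":[[0,0,0.05],[0,0,0.1],[0,0,0.1]],"twist":[0,0,0],"jaw":[0,0,0]}'; python3 -m inch '{"delta_pos":[[0,0,0.05],[0,0,0.1],[0,0,0.1]],"twist":[0,0,0],"jaw":[0,0,0]}'; python3 -m inch '{"delta_pos":[[0,0,0.05],[0,0,0.1],[0,0,0.1]],"twist":[0,0,0],"jaw":[0,0,0]}' ; python3 go.py .6028 -.1275 .1021 1.706
```

```text
t: 16.83
tool_pos: [0.6038, -0.1275, 0.1024]
orientation: [3.141, 0.0, 1.706]
contact_force: [-3.7, 1.0, 9.4]
grip_width: 0.0071
gripper_force: 60.6
t: 17.08
tool_pos: [0.6039, -0.1276, 0.1023]
orientation: [3.14, 0.001, 1.706]
contact_force: [-7.4, 2.8, 23.1]
grip_width: 0.0068
gripper_force: 62.9
t: 17.33
tool_pos: [0.6041, -0.1276, 0.1022]
orientation: [3.14, 0.001, 1.706]
contact_force: [-12.1, 2.5, 37.4]
grip_width: 0.0071
gripper_force: 65.0
t 17.33 pos [ 0.6041 -0.1276  0.1022] rpy [3.1396e+00 1.0000e-03 1.7059e+00] F [-12.1   2.5  37.4] w 0.0071 q [-0.3   0.64  1.51 -0.    1.   -0.44]
delta cm [ 0.03 -0.13  0.01] twist -0.0
```

```bash
python3 -m inch '{"delta_pos":[[0,0,-0.2],[0,-0.05,-0.2],[0,-0.1,-0.2],[0,-0.1,-0.2]],"twist":[0,0,0,0],"jaw":[0,0,0,0]}'; python3 go.py .6028 -.1275 .1021 1.706;  python3 -m inch '{"delta_pos":[[0,-0.05,0],[0,-0.1,0],[0,-0.1,0]],"twist":[0,0,0],"jaw":[0,0,0]}'; python3 go.py .6028 -.1275 .1021 1.706
```

```text
t: 17.67
tool_pos: [0.6032, -0.1277, 0.1021]
orientation: [3.14, 0.0, 1.706]
contact_force: [0.2, 0.4, 9.3]
grip_width: 0.0072
gripper_force: 60.5
t 17.67 pos [ 0.6032 -0.1277  0.1021] rpy [3.1403e+00 4.0000e-04 1.7057e+00] F [0.2 0.4 9.3] w 0.0072 q [-0.31  0.64  1.51  0.    1.   -0.44]
delta cm [ 0.02 -0.04 -0.  ] twist -0.0
t: 17.92
tool_pos: [0.6028, -0.1278, 0.1021]
orientation: [3.139, 0.001, 1.706]
contact_force: [2.5, 1.9, 5.8]
grip_width: 0.0075
gripper_force: 60.0
t 17.92 pos [ 0.6028 -0.1278  0.1021] rpy [3.1391e+00 6.0000e-04 1.7056e+00] F [2.5 1.9 5.8] w 0.0075 q [-0.31  0.63  1.51  0.    0.99 -0.44]
delta cm [0.03 0.   0.  ] twist -0.0
```

```bash
python3 -m inch '{"delta_pos":[[0,0.05,-0.2],[0,0.05,-0.4],[0.1,0.05,-0.4],[0.2,0.05,-0.4],[0.3,0.05,-0.4],[0.35,0.05,-0.4],[0.35,0.05,-0.4]],"twist":[0,0,0,0,0,0,0],"jaw":[0,0,0,0,0,0,0]}'; python3 -m inch '{"delta_pos":[[-0.15,0,0],[-0.3,0,0],[-0.45,0,0],[-0.6,0,0],[-0.7,0,0],[-0.7,0,0]],"twist":[0,0,0,0,0,0],"jaw":[0,0,0,0,0,0]}'; python3 go.py .6031 -.1277 .1021 1.706
```

```text
t: 18.5
tool_pos: [0.6016, -0.1247, 0.1056]
orientation: [-3.141, 0.001, 1.706]
contact_force: [-0.3, -5.8, -2.7]
grip_width: 0.0072
gripper_force: 58.7
t: 19.0
tool_pos: [0.6024, -0.1306, 0.1057]
orientation: [-3.141, -0.001, 1.705]
contact_force: [-0.6, 4.8, -1.0]
grip_width: 0.0074
gripper_force: 59.1
t 19.0 pos [ 0.6024 -0.1306  0.1057] rpy [-3.1414e+00 -1.3000e-03  1.7055e+00] F [-0.6  4.8 -1. ] w 0.0074 q [-0.31  0.63  1.5   0.    1.01 -0.45]
delta cm [0.28 0.1  0.36] twist -0.001
```

```bash
python3 -m inch '{"delta_pos":[[0.2,0,0],[0.35,0,0],[0.35,0,0.15],[0.35,0,0.3],[0.35,0,0.4],[0.35,0,0.45],[0.35,0,0.45],[0.35,0,0.45],[0.35,0,0.45]],"twist":[0,0,0,0,0,0,0,0,0],"jaw":[0,0,0,0,0,0,0,0,0]}'; python3 go.py .6031 -.1277 .1021 1.706; python3 -c "
from plant import observe;print(observe()['torque'])"
```

```text
t: 19.75
tool_pos: [0.6031, -0.1278, 0.1021]
orientation: [3.139, 0.001, 1.706]
contact_force: [1.1, 0.9, 11.1]
grip_width: 0.0072
gripper_force: 60.7
t 19.75 pos [ 0.6031 -0.1278  0.1021] rpy [3.1393e+00 8.0000e-04 1.7058e+00] F [ 1.1  0.9 11.1] w 0.0072 q [-0.31  0.64  1.51  0.    0.99 -0.44]
delta cm [ 0.01 -0.   -0.  ] twist -0.0
[ 0.38395286 -0.08806015  0.03331728]
```

```bash
python3 -c "
from plant import hand_in;print(hand_in())"
```

```text
the job is handed in; nothing more can be done
None
```

The job is handed in at about 20 s: the old pin is in the drawer and the drawer is shut, and the leaf is still gripped upright, fully home in the groove and centred between the two fixed knuckles; the hole alignment was judged from position and contact force, not seen directly.

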